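# Close the grinding tin and lock it into the shaker's sliding jaw

### The arm

A 6-joint arm with a two-finger parallel gripper is mounted at the origin on a cart in front of the work surface, level with it; the furniture and walls round the work are solid. World frame = base frame: x ahead of the robot, y to its left, z up, the work surface at z = 0. Lengths are in m, angles in degrees, forces in N, time in s.
With the tool pointing down it reaches from about 0.35 to 0.875 m from the base axis. Payload 4.2 kg.
Tool frame: the origin (TCP) lies on the centre line of the jaws, within the pads' length; the fingertips stand 19 mm ahead of it and the grasp point (between the pads) is the TCP; x points along the fingers, y is the direction in which the jaws open and shut, and the axes are right-handed (so a half turn about x gives the same grasp; the last joint's range is limited). The gripper opens to 87 mm and grips with 3 to 60 N. Pads are 19 mm wide; open, the fingers measure 117 mm over their backs; the gripper's body (75 mm by 190 mm) begins 51 mm behind the grasp point.
Start: joints at [84.316, 22.042, 0.453, 0, -68.411, -14.817], TCP at [0.219, 0.585, 0.242] pointing down, gripper open.
Joint ranges: [-179.83, 179.83], [-69.29, 118.12], [-61.27, 80.66], [-181.25, 117.63], [-171.15, -9.14], [-177.46, 177.46]. Speed limits (degrees/s): [159.86, 159.86, 180, 180, 180, 180].

### API

Orientations are given as a 3x3 rotation matrix whose columns are the frame's x, y, z axes.
In Python, from station import r, viewer, job, spotter gives the robot as it stands.
- The arm moves only by the tool play_rows, never from a script. Its argument "commands" is a list of rows, each an object of numbers: "fingers": the gripper command: -1 is fully open, 1 is shut, values between are in proportion; "tx", "ty", "tz": the shift along the tool's x, y, z normalised to -1 to 1, where 1 is 750 mm; "ax", "ay", "az": the turn, a rotation vector about the tool's x, y, z normalised to -1 to 1, where 1 is pi rad. In form: [{"fingers": .., "tx": .., "ty": .., "tz": .., "ax": .., "ay": .., "az": ..}, ...]. A call has 1 to 5 rows; each row is the pose to reach, as a shift and turn from the pose commanded when the call began, along the tool's axes at that moment, turning the shorter way round; what a row does not reach only later rows make up. A row lasts 1/12 s, in which the tool goes at most 41.7 mm and 7.16 degrees, less where a joint would pass 70% of its speed; a pose out of reach is approached as far as the arm can. A call with a number of a shift or a turn outside -1 to 1 is refused whole. A call with a gripper value outside its range is refused whole. The fingers move at their own pace and stop on an object; the grip force is fixed at half the most. Time passes only in rows, so rows that repeat a pose let the fingers close. It gives the time, the measured TCP pose, the force and the opening at its end, in the units of the state.
- r.sense(): the state, without advancing time (a new reading comes with each control period).
- viewer.capture(name): name is "scene" or "top"; returns a dict with "image" (420x560x3 uint8, red, green, blue), "fx", "fy", "cx", "cy" (pixels), "R" (3x3) and "t" (3): a world point X has camera coordinates R X + t. Camera axes: x right, y down, z forward; pixel columns grow to the right and rows downward; lengths in m; the calibration is good to about 2 mm. A picture is of the moment at which its call begins. There is no depth.
- job.finish_job(): hands the job in, once; it reports no verdict.
Trained networks look in a picture, given as the dict that the camera call returned (one of the last four; its "shot" number tells which), for a name from the list of things; names that differ only in an ending like _2 or _b are one class to them, and where a whole thing is asked for, a point or a joint stands for the part that bears it (a point fixed in the world has none). Each returns a list of dicts, best first, with "score" (0 to 1); they miss things now and then, are a little off and sometimes report something else, mostly with a low value. They report only what shows in the picture. A call takes as long as a camera call.
- spotter.find_in(name, picture): "uv" ([column, row] in pixels, amid what is visible of it).
- spotter.silhouettes(name, picture): "region" (420x560 bool, what is visible of it) and "uv" ([column, row] in pixels, amid what is visible of it).
The state is a dict: "time_s": time; "joints": joint angles; "joint_velocities": joint speeds; "effort": joint torques, N m; "tcp_pos": TCP position; "ee_rot": TCP orientation; "wrist_force": force on the tool from outside, world axes, zero at the start; "moment": the same for the moment, N m; "gripper_width": opening from 0.0 (shut) to 1.0 (fully open).
Only numpy, scipy, OpenCV 4.12 (cv2) and the standard library are available. Lean on these libraries where they do the work, as an engineer would, in place of code of your own. Each camera call takes 0.05 s, during which the arm holds its last target. There are 200 camera calls.

### The job

Get the open grinding tin on the shaker ready for a run: set the small lid that fits it on the tin so that it sits fully down and level, and let go of it. Then lift the black lock knob of the sliding jaw, slide the jaw towards the tin to the next hole of its rail, so that its pad bears on the tin and its lip stands over the lid, and let the pin drop fully home; finish while still holding the knob with the pin home. Do not knock the tin over, and leave the wide lid and the paint tubes where they lie.

Things in the scene. Friction and masses are not known exactly. Their poses are not given: they have to be found in the camera images.
- shaker: Bench shaker, fixed: grey housing, dials in front (-x), under a steel platform 165 x 335 mm (x, y), top 60 mm above the table. Origin on the table under its centre; y runs along its rail from jaw to tin, z up. The steel rail (x = 0, 40 mm wide, 18 high) has 10.5 mm lock holes every 40 mm in its top. The tin stands at about x 0, y +85 mm; a V stop 45 mm high backs it on its +y side.
- next_hole (a point): Mouth of the rail hole in which the pin must end, 40 mm towards the tin from the starting hole, in the rail's top face, 78 mm above the table; axes as the shaker's.
- lid_center (a point): The lid that fits: plain sheet-metal slip lid, 60 mm outside diameter, 17 mm high, open below (55 mm inside diameter, 14 mm deep), 40 to 85 g, lying open side down on the table, left or right of the shaker. The point is its centre, half-way up (8.5 mm); z points up through its top.
- tin_mouth (a point): Open metal grinding tin, 51 mm outside diameter, 75 mm high, loose, 240 to 390 g, on the shaker's platform, steel balls in it. The point is the centre of its mouth at rim height, 135 mm above the table. The lid goes over the outside of the rim with 2 mm play all round; fully down, the inside of its top lies on the rim and point lid_center is 5.5 mm below this point.
- jaw (a joint): Place of the sliding jaw along the shaker's y, in m: 0 at the start (pin in a hole), 0.040 with the pin in the next hole towards the tin; the pin has 1.2 mm play either way. The jaw is an aluminium saddle 56 mm long on the rail, friction about 1 N. Its sprung rubber pad meets the tin some 36 mm into the slide, then pushes back with 2 to 7 N, pressing the tin into the V stop.
- plunger (a joint): Lift of the jaw's lock plunger in m: 0 with the pin fully home in a hole, 0.014 at its upper stop. The round-tipped 8 mm pin is clear of the hole from 0.009 up; between holes it rests on the rail at 0.009 and will drop into a hole when over it. A spring pulls it down with 3 N at 0 and 7 N at 0.014.
- knob (a point): Lock knob on top of the plunger: black, ribbed, 24 mm diameter, 24 mm high, upright, moves with plunger and jaw. The point is on its axis half-way up, 112 mm above the table when the pin is home. Under it a 21 mm wide bush; the saddle's top is 84 mm above the table. Grip it from above: fingers closing across the rail have the most room.
- lip_edge (a point): Middle of the free edge of the jaw's lip, at its underside, 142 mm above the table, 3.5 mm over a seated lid (it would run into a lid that is not down). It is 71 mm from the knob towards the tin, 40 mm wide, on top of an upright 44 to 50 mm from the knob, 44 mm wide, top 146 mm above the table.
- wide_lid_center (a point): Bystander: a wider lid of another tin, 82 mm diameter, 14 mm high, on the table at the other side of the shaker from the small lid. The point is its centre, 7 mm up. Leave it.
- paint_tube_a: Bystander: paint tube, 34 x 125 x 23 mm, lying at the back right. Leave it.

How it is judged (in metres and radians):
On the way, in this order (a step that is already met when the one before it is completed fails the run):
1. the lid sits fully down and level on the tin and has been let go, the jaw still locked in its first hole (horizontal distance between lid_center and tin_mouth below 0.004 m and z of lid_center in the frame of tin_mouth below -0.0035 m and angle between lid_center's own z axis and vertical below 0.06 rad and contact force between the fingers and lid below 0.1 N and value of joint jaw below 0.006 m and value of joint plunger below 0.003 m), for 0.2 s.
2. the plunger is lifted clear of its hole by the knob (value of joint plunger above 0.0085 m and contact force between the fingers and plunger above 0.5 N), for 0.05 s.
At the end, for the whole second after the job is handed in: The jaw is in the next hole (0.040 m, within 3 mm), the pin home (within 2 mm), the fingers still gripping the lock knob (more than 1 N), the jaw's pad pressing on the tin (more than 0.8 N), the tin upright and the lid on it, fully down (within 2 mm), centred within 4 mm and level within 0.06 rad (value of joint jaw between 0.037 and 0.043 m and value of joint plunger below 0.002 m and contact force between the fingers and plunger above 1 N and contact force between jaw and tin above 0.8 N and horizontal distance between lid_center and tin_mouth below 0.004 m and z of lid_center in the frame of tin_mouth below -0.0035 m and angle between each of lid_center, tin_mouth's own z axis and vertical below 0.06 rad); the arm keeps its last pose, push and grip.
It fails at once if the tin is tipped (angle between tin_mouth's own z axis and vertical above 0.35 rad).
It fails at once if the wide lid or the paint tube is moved by more than 3 cm (distance of any of wide_lid_center, paint_tube_a from where it was at the start of the episode above 0.03 m).
It also fails if it takes over 51 s, if anything falls off the work surface, if the arm or the gripper's body presses on something with over 40 N, if the wrist force passes 120 N, or if a joint passes its speed limit or range.

## Working session

There is one attempt and no reset: what is moved stays moved. The work goes in short steps, Python scripts to look and compute and a tool call to move; the robot and the scene stay as the last step left them, time stands still between calls to the robot, and variables do not carry over. Pictures are saved under pics/ and viewed, about 8 in all and at most 12, crops included, and the job is handed in when it is done.

Besides the shell and the picture viewer there is one more tool, called after "Request:" by a JSON object that holds its "method" and its "body", one argument or row to a line. play_rows: Moves the arm, as the interface text tells. Its arguments: {"type":"object","properties":{"commands":{"type":"array"}},"required":["commands"]}

```bash
mkdir -p pics
cat > h.py <<'E'
import numpy as np, cv2
from station import r, viewer, job, spotter
def save(p,n): cv2.imwrite(f'pics/{n}.png',cv2.cvtColor(p['image'],cv2.COLOR_RGB2BGR))
def proj(p,X):
    c=np.array(p['R'])@np.array(X,float)+np.array(p['t']); return np.array([p['fx']*c[0]/c[2]+p['cx'],p['fy']*c[1]/c[2]+p['cy']])
def onz(p,uv,z):
    R=np.array(p['R']);o=-R.T@np.array(p['t']);d=R.T@np.array([(uv[0]-p['cx'])/p['fx'],(uv[1]-p['cy'])/p['fy'],1])
    return o+d*(z-o[2])/d[2]
E
python3 - <<'E'
from h import *
s=r.sense();print({k:np.round(s[k],3).tolist() for k in s})
Z=dict(lid_center=.0085,tin_mouth=.1,knob=.112,lip_edge=.142,wide_lid_center=.007,shaker=.06,paint_tube_a=.01)
ims=[]
for c in('top','scene'):
    p=viewer.capture(c);ims.append(p);save(p,c+'0')
    print(c,np.round(-np.array(p['R']).T@p['t'],3),p['fx'])
    for n in Z:
        for d in spotter.find_in(n,p)[:2]: print(n,round(d['score'],2),np.round(d['uv'],1),np.round(onz(p,d['uv'],Z[n]),3))
E
```

```text
{'time_s': 0.0, 'joints': [84.317, 22.091, 0.38, -0.03, -68.41, -14.815], 'joint_velocities': [-0.088, -0.066, 0.051, -0.086, -0.035, 0.075], 'effort': [-0.0, -39.067, 18.74, 4.22, 0.011, -0.0], 'tcp_pos': [0.219, 0.585, 0.24], 'ee_rot': [[-0.001, -0.35, -0.937], [-0.002, -0.937, 0.35], [-1.0, 0.002, -0.0]], 'wrist_force': [0.431, 0.266, 0.106], 'moment': [-0.027, 0.045, 0.013], 'gripper_width': 1.001}
top [ 0.225 -0.004  1.642] 521.9704822597513
lid_center 0.83 [389.1 230.7] [ 0.523 -0.339  0.008]
tin_mouth 0.8 [231.8 192.4] [0.606 0.157 0.1  ]
knob 0.57 [268.  202.1] [0.578 0.046 0.112]
lip_edge 0.75 [265. 201.] [0.574 0.054 0.142]
wide_lid_center 0.65 [166.  226.6] [0.51  0.37  0.007]
shaker 0.97 [264.1 208. ] [0.57  0.059 0.06 ]
shaker 0.31 [166.1 225.7] [0.503 0.358 0.06 ]
paint_tube_a 0.62 [264.5 200.3] [0.607 0.061 0.01 ]
paint_tube_a 0.53 [367. 186.] [ 0.666 -0.268  0.01 ]
scene [ 0.071 -0.612  0.604] 381.96170726491897
lid_center 0.57 [375.6 338.6] [ 0.52  -0.342  0.008]
tin_mouth 0.91 [253.9 185.8] [0.617 0.176 0.1  ]
tin_mouth 0.31 [387.7 285.9] [ 0.567 -0.32   0.1  ]
knob 0.65 [272.4 206.9] [0.572 0.035 0.112]
lip_edge 0.7 [271.9 203.8] [0.55  0.008 0.142]
wide_lid_center 0.81 [187.9 201. ] [0.502 0.377 0.007]
wide_lid_center 0.24 [251.6 188.3] [0.702 0.312 0.007]
shaker 0.65 [271.1 225.4] [0.565 0.034 0.06 ]
paint_tube_a 0.73 [385.9 282.9] [ 0.661 -0.259  0.01 ]
```

Run:
```python
import cv2
a=cv2.imread('pics/top0.png')[150:270,170:330];b=cv2.imread('pics/scene0.png')[140:290,180:400]
cv2.imwrite('pics/a.png',cv2.resize(a,None,fx=5,fy=5,interpolation=3))
cv2.imwrite('pics/b.png',cv2.resize(b,(800,545),interpolation=3))
```

```text
(no output)
```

View pics/a.png

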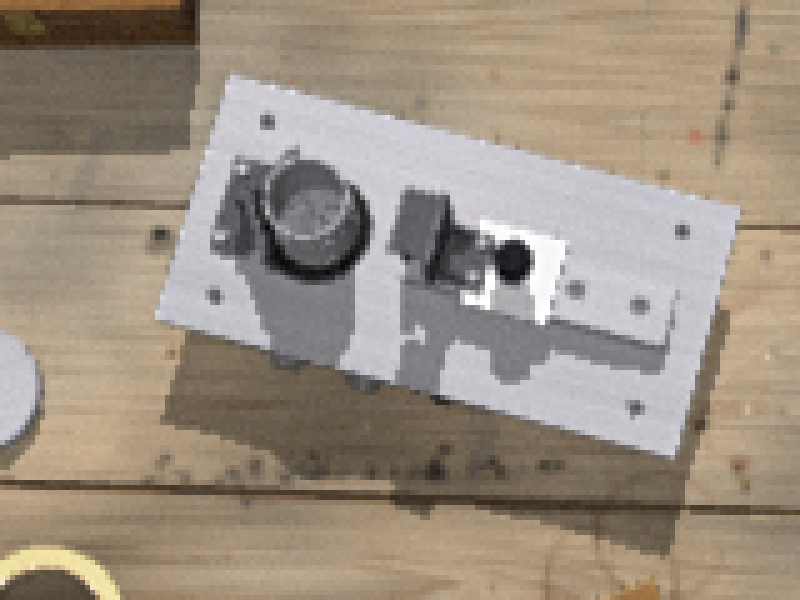

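View pics/b.png

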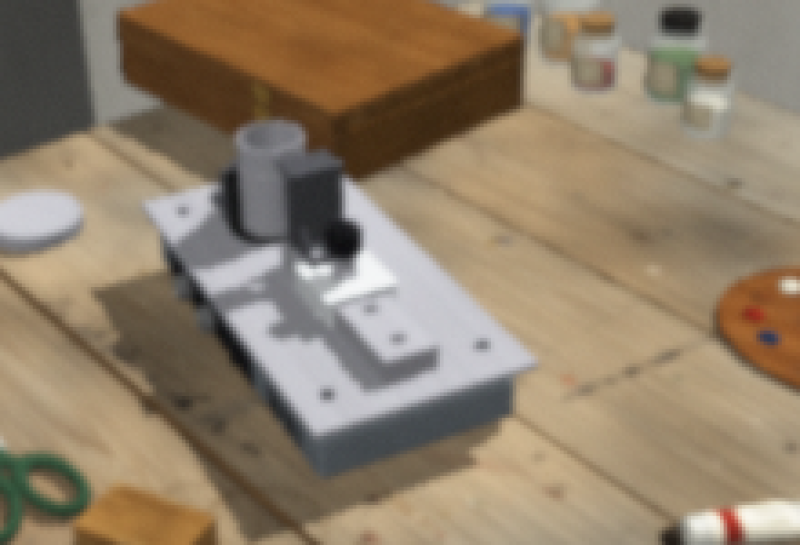

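View pics/scene0.png

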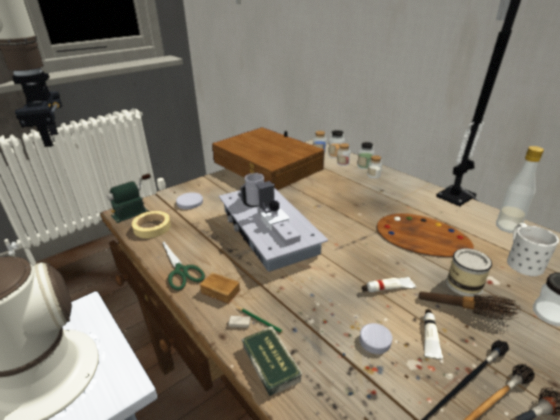

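The crops show the platform corners (top crop approx. (230,75), (740,207), (680,457), (157,320)), the tin rim around (308,198), and the knob at (514,260). The small lid is at (375,339) in the scene picture and the wide lid is on the other side.

```bash
cat >> h.py <<'E'
from scipy.optimize import least_squares
def discfit(p,n,rad,h,x0):
    # fit centre of upright cylinder to silhouette (bbox+centroid via hull rendering)
    d=spotter.silhouettes(n,p)
    if not d: return None
    m=max(d,key=lambda q:q['score'])['region'];a=np.linspace(0,2*np.pi,90)
    v,u=np.nonzero(m);obs=np.array([u.mean(),v.mean()])
    def res(c):
        P=np.array([proj(p,(c[0]+rad*np.cos(t),c[1]+rad*np.sin(t),z)) for z in h for t in a],np.float32)
        M=cv2.moments(cv2.convexHull(P));return np.array([M['m10'],M['m01']])/M['m00']-obs
    s=least_squares(res,x0,diff_step=1e-3);
    P=np.array([proj(p,(s.x[0]+rad*np.cos(t),s.x[1]+rad*np.sin(t),z)) for z in h for t in a],np.float32)
    return s.x, m.sum(), cv2.contourArea(cv2.convexHull(P))
E
python3 - <<'E'
from h import *
P={c:viewer.capture(c) for c in('top','scene')}
T=np.array([[230,75],[740,207],[680,457],[157,320]])/5+[170,150]-.4
S=np.array([[143,203],[313,437],[537,368]])/3.636+[180,140]-.4
w=onz(P['top'],T[0],.06)
print([np.round(onz(P['top'],t,.06),4) for t in T],[np.round(onz(P['scene'],t,.06),4) for t in S])
# corners: top T0=(+x,+y) T1=(+x,-y) T2=(-x,-y) T3=(-x,+y);scene S0=(-x,+y) S1=(-x,-y) S2=(+x,-y)
L=np.array([[1,1],[1,-1],[-1,-1],[-1,1]])*[.0825,.1675]
def W(q,l):
    c,s=np.cos(q[2]),np.sin(q[2]);return np.array([q[0]+c*l[0]-s*l[1],q[1]+s*l[0]+c*l[1]])
obs=[('top',t,l) for t,l in zip(T,L)]+[('scene',t,L[i]) for t,i in zip(S,(3,2,1))]
f=lambda q:np.concatenate([proj(P[c],[*W(q,l),.06])-t for c,t,l in obs])
s=least_squares(f,[.57,.06,.3],loss='soft_l1');q=s.x;print('shaker',q[:2],np.degrees(q[2]),np.round(s.fun,1))
for nm,l,z in(('tin',[0,.085],.135),):
    w=W(q,l);print(nm,w,proj(P['top'],[*w,z]),proj(P['scene'],[*w,z]))
k=onz(P['top'],np.array([514,260])/5+[170,150]-.4,.124)
k2=onz(P['scene'],np.array([343,228])/3.636+[180,140]-.4,.124)
c,sn=np.cos(q[2]),np.sin(q[2]);R=np.array([[c,-sn],[sn,c]])
for kk in(k,k2):print('knob top',kk,'local',R.T@(kk[:2]-q[:2]))
for c,uv in(('top',np.array([308,198])/5+[170,150]-.4),('scene',np.array([271,135])/3.636+[180,140]-.4)):
    t=onz(P[c],uv,.135);print('tin rim',c,t,R.T@(t[:2]-q[:2]))
for c in P:
    print(c,'lid',discfit(P[c],'lid_center',.03,(0,.017),[.52,-.34]),'tin',discfit(P[c],'tin_mouth',.0255,(.06,.135),[.6,.15]))
E
```

```text
[array([0.7048, 0.2179, 0.06  ]), array([ 0.631, -0.106,  0.06 ]), array([ 0.4717, -0.0729,  0.06  ]), array([0.5453, 0.2531, 0.06  ])] [array([0.5481, 0.2579, 0.06  ]), array([ 0.4692, -0.0668,  0.06  ]), array([ 0.6255, -0.1065,  0.06  ])]
shaker [0.58750549 0.07452947] -13.27653637997711 [-0.2 -0.5  0.4  0.5 -1.1  0.9 -1.1 -0.2 -0.5  0.4  0.6  0.7  1.4 -0.4]
tin [0.60702584 0.15725768] [230.82419928 189.35449158] [254.19121265 177.98741926]
knob top [0.57683031 0.03227054 0.124     ] local [-0.00068505 -0.04358104]
knob top [0.57667232 0.03423831 0.124     ] local [-0.00129072 -0.04170215]
tin rim top [0.60754204 0.15616656 0.135     ] [0.00075298 0.08405659]
tin rim scene [0.61145964 0.1635491  0.135     ] [0.00287046 0.0921415 ]
top lid (array([ 0.52009596, -0.34367324]), np.int64(284), 303.48460380290635) tin (array([0.60846483, 0.15736231]), np.int64(317), 321.28098270250484)
scene lid (array([ 0.52177153, -0.33936745]), np.int64(776), 818.6941201756708) tin (array([0.60923759, 0.17107738]), np.int64(491), 552.6555535533698)
```

Request:
{"method": "play_rows", "body": {
  "commands": [
    {"fingers": -1,"tx": 0,"ty": 0.166,"tz": -0.1717,"ax": 0,"ay": 0,"az": 0},
    {"fingers": -1,"tx": 0,"ty": 0.166,"tz": -0.1717,"ax": 0,"ay": 0,"az": 0},
    {"fingers": -1,"tx": 0,"ty": 0.166,"tz": -0.1717,"ax": 0,"ay": 0,"az": 0},
    {"fingers": -1,"tx": 0,"ty": 0.166,"tz": -0.1717,"ax": 0,"ay": 0,"az": 0},
    {"fingers": -1,"tx": 0,"ty": 0.166,"tz": -0.1717,"ax": 0,"ay": 0,"az": 0}
  ]
}}

```text
time_s: 1.52
tcp_pos: [0.2968, 0.4191, 0.2419]
ee_rot: [[-0.001, -0.353, -0.936], [-0.001, -0.936, 0.353], [-1.0, 0.002, 0.0]]
wrist_force: [-0.7, -0.8, -0.3]
gripper_width: 1.001
```

Request:
{"method": "play_rows", "body": {
  "commands": [
    {"fingers": -1,"tx": 0,"ty": 0.166,"tz": -0.1717,"ax": 0,"ay": 0,"az": 0},
    {"fingers": -1,"tx": 0,"ty": 0.166,"tz": -0.1717,"ax": 0,"ay": 0,"az": 0},
    {"fingers": -1,"tx": 0,"ty": 0.166,"tz": -0.1717,"ax": 0,"ay": 0,"az": 0},
    {"fingers": -1,"tx": 0,"ty": 0.166,"tz": -0.1717,"ax": 0,"ay": 0,"az": 0},
    {"fingers": -1,"tx": 0,"ty": 0.166,"tz": -0.1717,"ax": 0,"ay": 0,"az": 0}
  ]
}}

```text
time_s: 1.93
tcp_pos: [0.3736, 0.2583, 0.2418]
ee_rot: [[-0.0, -0.353, -0.935], [-0.0, -0.935, 0.353], [-1.0, 0.0, -0.0]]
wrist_force: [-0.3, -0.5, -0.0]
gripper_width: 0.998
```

Request:
{"method": "play_rows", "body": {
  "commands": [
    {"fingers": -1,"tx": 0,"ty": 0.166,"tz": -0.1717,"ax": 0,"ay": 0,"az": 0},
    {"fingers": -1,"tx": 0,"ty": 0.166,"tz": -0.1717,"ax": 0,"ay": 0,"az": 0},
    {"fingers": -1,"tx": 0,"ty": 0.166,"tz": -0.1717,"ax": 0,"ay": 0,"az": 0},
    {"fingers": -1,"tx": 0,"ty": 0.166,"tz": -0.1717,"ax": 0,"ay": 0,"az": 0},
    {"fingers": -1,"tx": 0,"ty": 0.166,"tz": -0.1717,"ax": 0,"ay": 0,"az": 0}
  ]
}}

```text
time_s: 2.35
tcp_pos: [0.4513, 0.097, 0.2418]
ee_rot: [[0.001, -0.354, -0.935], [-0.0, -0.935, 0.354], [-1.0, 0.0, -0.001]]
wrist_force: [0.5, 0.7, -0.5]
gripper_width: 1.0
```

Request:
{"method": "play_rows", "body": {
  "commands": [
    {"fingers": -1,"tx": 0,"ty": 0.173,"tz": -0.098,"ax": 0,"ay": 0,"az": 0},
    {"fingers": -1,"tx": 0,"ty": 0.173,"tz": -0.098,"ax": 0,"ay": 0,"az": 0},
    {"fingers": -1,"tx": 0,"ty": 0.173,"tz": -0.098,"ax": 0,"ay": 0,"az": 0},
    {"fingers": -1,"tx": 0,"ty": 0.173,"tz": -0.098,"ax": 0,"ay": 0,"az": 0},
    {"fingers": -1,"tx": 0,"ty": 0.173,"tz": -0.098,"ax": 0,"ay": 0,"az": 0}
  ]
}}

```text
time_s: 2.77
tcp_pos: [0.4739, -0.0501, 0.2415]
ee_rot: [[0.0, -0.355, -0.935], [-0.001, -0.935, 0.355], [-1.0, 0.001, -0.0]]
wrist_force: [0.3, 1.4, 0.5]
gripper_width: 1.004
```

Request:
{"method": "play_rows", "body": {
  "commands": [
    {"fingers": -1,"tx": 0,"ty": 0.173,"tz": -0.098,"ax": 0,"ay": 0,"az": 0},
    {"fingers": -1,"tx": 0,"ty": 0.173,"tz": -0.098,"ax": 0,"ay": 0,"az": 0},
    {"fingers": -1,"tx": 0,"ty": 0.173,"tz": -0.098,"ax": 0,"ay": 0,"az": 0},
    {"fingers": -1,"tx": 0,"ty": 0.173,"tz": -0.098,"ax": 0,"ay": 0,"az": 0},
    {"fingers": -1,"tx": 0,"ty": 0.173,"tz": -0.098,"ax": 0,"ay": 0,"az": 0}
  ]
}}

```text
time_s: 3.18
tcp_pos: [0.4978, -0.1973, 0.2411]
ee_rot: [[0.0, -0.354, -0.935], [-0.001, -0.935, 0.354], [-1.0, 0.001, -0.0]]
wrist_force: [0.5, -0.0, -0.5]
gripper_width: 1.008
```

Request:
{"method": "play_rows", "body": {
  "commands": [
    {"fingers": -1,"tx": 0,"ty": 0.173,"tz": -0.098,"ax": 0,"ay": 0,"az": 0},
    {"fingers": -1,"tx": 0,"ty": 0.173,"tz": -0.098,"ax": 0,"ay": 0,"az": 0},
    {"fingers": -1,"tx": 0,"ty": 0.173,"tz": -0.098,"ax": 0,"ay": 0,"az": 0},
    {"fingers": -1,"tx": 0,"ty": 0.173,"tz": -0.098,"ax": 0,"ay": 0,"az": 0},
    {"fingers": -1,"tx": 0,"ty": 0.173,"tz": -0.098,"ax": -0.04,"ay": 0,"az": 0}
  ]
}}

```text
time_s: 3.6
tcp_pos: [0.5211, -0.3447, 0.2404]
ee_rot: [[-0.0, -0.232, -0.973], [-0.001, -0.973, 0.232], [-1.0, 0.001, 0.0]]
wrist_force: [0.3, 0.2, 0.7]
gripper_width: 1.0
```

Request:
{"method": "play_rows", "body": {
  "commands": [
    {"fingers": -1,"tx": 0.05,"ty": -0.003,"tz": 0,"ax": 0,"ay": 0,"az": 0},
    {"fingers": -1,"tx": 0.1,"ty": -0.003,"tz": 0,"ax": 0,"ay": 0,"az": 0},
    {"fingers": -1,"tx": 0.15,"ty": -0.003,"tz": 0,"ax": 0,"ay": 0,"az": 0},
    {"fingers": -1,"tx": 0.2,"ty": -0.003,"tz": 0,"ax": 0,"ay": 0,"az": 0},
    {"fingers": -1,"tx": 0.23,"ty": -0.003,"tz": 0,"ax": 0,"ay": 0,"az": 0}
  ]
}}

```text
time_s: 4.02
tcp_pos: [0.5193, -0.3372, 0.0649]
ee_rot: [[-0.005, -0.23, -0.973], [0.003, -0.973, 0.23], [-1.0, -0.001, 0.005]]
wrist_force: [-0.7, -0.4, -1.1]
gripper_width: 1.001
```

Request:
{"method": "play_rows", "body": {
  "commands": [
    {"fingers": -1,"tx": 0.02,"ty": 0,"tz": 0,"ax": 0,"ay": 0,"az": 0},
    {"fingers": -1,"tx": 0.04,"ty": 0,"tz": 0,"ax": 0,"ay": 0,"az": 0},
    {"fingers": -1,"tx": 0.058,"ty": 0,"tz": 0,"ax": 0,"ay": 0,"az": 0},
    {"fingers": -1,"tx": 0.058,"ty": 0,"tz": 0,"ax": 0,"ay": 0,"az": 0}
  ]
}}

```text
time_s: 4.35
tcp_pos: [0.5195, -0.3374, 0.0224]
ee_rot: [[-0.005, -0.23, -0.973], [0.003, -0.973, 0.23], [-1.0, -0.001, 0.006]]
wrist_force: [-0.6, 0.6, -0.2]
gripper_width: 1.002
```

Run:
```python
from h import *
p=viewer.capture('scene');save(p,'s1')
cv2.imwrite('pics/s1c.png',cv2.resize(p['image'][270:400,310:450,::-1],(646,600),interpolation=3));s=r.sense();print(s['tcp_pos'],s['wrist_force'])
```

```text
[ 0.52037376 -0.33802089  0.02410298] [0.36060202 0.80151622 0.65518233]
```

View pics/s1c.png

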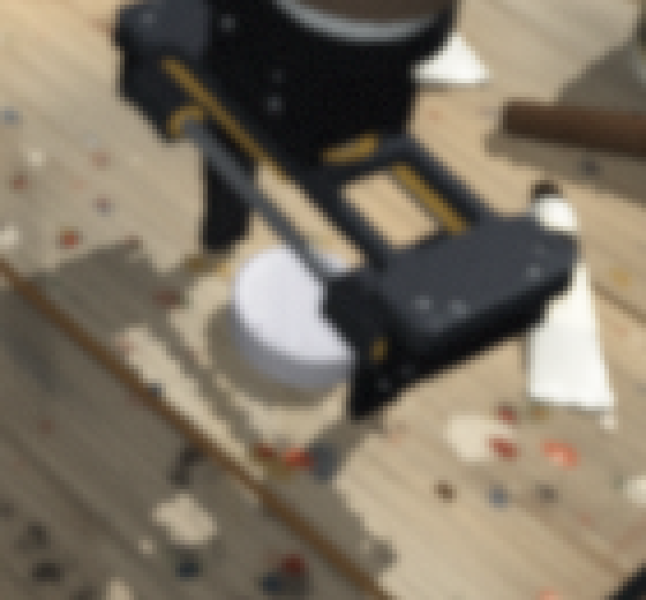

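The lid sits between the fingers. I'll close once to centre it, then open, turn 90° and grip again.

Request:
{"method": "play_rows", "body": {
  "commands": [
    {"fingers": 1,"tx": 0,"ty": 0,"tz": 0,"ax": 0,"ay": 0,"az": 0},
    {"fingers": 1,"tx": 0,"ty": 0,"tz": 0,"ax": 0,"ay": 0,"az": 0},
    {"fingers": 1,"tx": 0,"ty": 0,"tz": 0,"ax": 0,"ay": 0,"az": 0},
    {"fingers": 1,"tx": 0,"ty": 0,"tz": 0,"ax": 0,"ay": 0,"az": 0},
    {"fingers": 1,"tx": 0,"ty": 0,"tz": 0,"ax": 0,"ay": 0,"az": 0}
  ]
}}

```text
time_s: 4.82
tcp_pos: [0.521, -0.3395, 0.0264]
ee_rot: [[0.001, -0.231, -0.973], [-0.001, -0.973, 0.231], [-1.0, 0.0, -0.001]]
wrist_force: [0.1, -1.0, 1.1]
gripper_width: 0.711
```

Request:
{"method": "play_rows", "body": {
  "commands": [
    {"fingers": -1,"tx": 0,"ty": 0,"tz": 0,"ax": 0,"ay": 0,"az": 0},
    {"fingers": -1,"tx": 0,"ty": 0,"tz": 0,"ax": 0,"ay": 0,"az": 0},
    {"fingers": -1,"tx": 0,"ty": 0,"tz": 0,"ax": 0,"ay": 0,"az": 0},
    {"fingers": -1,"tx": 0,"ty": 0,"tz": 0,"ax": 0,"ay": 0,"az": 0}
  ]
}}

```text
time_s: 5.15
tcp_pos: [0.5206, -0.3394, 0.0255]
ee_rot: [[-0.0, -0.231, -0.973], [0.0, -0.973, 0.231], [-1.0, 0.0, 0.0]]
wrist_force: [0.4, 0.7, -0.4]
gripper_width: 0.924
```

Request:
{"method": "play_rows", "body": {
  "commands": [
    {"fingers": -1,"tx": 0,"ty": 0,"tz": 0,"ax": 0.038,"ay": 0,"az": 0},
    {"fingers": -1,"tx": 0,"ty": 0,"tz": 0,"ax": 0.076,"ay": 0,"az": 0},
    {"fingers": -1,"tx": 0,"ty": 0,"tz": 0,"ax": 0.114,"ay": 0,"az": 0},
    {"fingers": -1,"tx": 0,"ty": 0,"tz": 0,"ax": 0.152,"ay": 0,"az": 0},
    {"fingers": -1,"tx": 0,"ty": 0,"tz": 0,"ax": 0.19,"ay": 0,"az": 0}
  ]
}}

```text
time_s: 5.57
tcp_pos: [0.5206, -0.3394, 0.0255]
ee_rot: [[-0.0, -0.742, -0.671], [0.0, -0.671, 0.742], [-1.0, 0.0, 0.0]]
wrist_force: [0.1, -1.1, -0.1]
gripper_width: 0.995
```

Request:
{"method": "play_rows", "body": {
  "commands": [
    {"fingers": -1,"tx": 0,"ty": 0,"tz": 0,"ax": 0.038,"ay": 0,"az": 0},
    {"fingers": -1,"tx": 0,"ty": 0,"tz": 0,"ax": 0.076,"ay": 0,"az": 0},
    {"fingers": -1,"tx": 0,"ty": 0,"tz": 0,"ax": 0.114,"ay": 0,"az": 0},
    {"fingers": -1,"tx": 0,"ty": 0,"tz": 0,"ax": 0.152,"ay": 0,"az": 0},
    {"fingers": -1,"tx": 0,"ty": 0,"tz": 0,"ax": 0.19,"ay": 0,"az": 0}
  ]
}}

```text
time_s: 5.98
tcp_pos: [0.5206, -0.3394, 0.0255]
ee_rot: [[-0.0, -0.99, -0.138], [0.0, -0.138, 0.99], [-1.0, 0.0, 0.0]]
wrist_force: [1.3, -0.3, 0.3]
gripper_width: 0.999
```

Request:
{"method": "play_rows", "body": {
  "commands": [
    {"fingers": -1,"tx": 0.001,"ty": 0,"tz": 0,"ax": 0.038,"ay": 0,"az": 0},
    {"fingers": -1,"tx": 0.002,"ty": 0,"tz": 0,"ax": 0.076,"ay": 0,"az": 0},
    {"fingers": -1,"tx": 0.003,"ty": 0,"tz": 0,"ax": 0.12,"ay": 0,"az": 0},
    {"fingers": -1,"tx": 0.003,"ty": 0,"tz": 0,"ax": 0.12,"ay": 0,"az": 0},
    {"fingers": -1,"tx": 0.003,"ty": 0,"tz": 0,"ax": 0.12,"ay": 0,"az": 0}
  ]
}}

```text
time_s: 6.4
tcp_pos: [0.5206, -0.3394, 0.0232]
ee_rot: [[-0.0, -0.974, 0.228], [0.0, 0.228, 0.974], [-1.0, 0.0, -0.0]]
wrist_force: [0.5, 0.3, 0.9]
gripper_width: 0.999
```

Request:
{"method": "play_rows", "body": {
  "commands": [
    {"fingers": 1,"tx": 0,"ty": 0,"tz": 0,"ax": 0,"ay": 0,"az": 0},
    {"fingers": 1,"tx": 0,"ty": 0,"tz": 0,"ax": 0,"ay": 0,"az": 0},
    {"fingers": 1,"tx": 0,"ty": 0,"tz": 0,"ax": 0,"ay": 0,"az": 0},
    {"fingers": 1,"tx": 0,"ty": 0,"tz": 0,"ax": 0,"ay": 0,"az": 0},
    {"fingers": 1,"tx": 0,"ty": 0,"tz": 0,"ax": 0,"ay": 0,"az": 0}
  ]
}}

```text
time_s: 6.82
tcp_pos: [0.5207, -0.3394, 0.0233]
ee_rot: [[0.0, -0.973, 0.23], [-0.0, 0.23, 0.973], [-1.0, -0.0, -0.0]]
wrist_force: [-0.3, 0.5, -0.1]
gripper_width: 0.705
```

Request:
{"method": "play_rows", "body": {
  "commands": [
    {"fingers": 1,"tx": 0,"ty": 0,"tz": 0,"ax": 0,"ay": 0,"az": 0},
    {"fingers": 1,"tx": 0,"ty": 0,"tz": 0,"ax": 0,"ay": 0,"az": 0}
  ]
}}

```text
time_s: 6.98
tcp_pos: [0.5207, -0.3394, 0.0233]
ee_rot: [[0.0, -0.973, 0.23], [0.0, 0.23, 0.973], [-1.0, -0.0, 0.0]]
wrist_force: [-0.9, 0.0, 0.9]
gripper_width: 0.67
```

Request:
{"method": "play_rows", "body": {
  "commands": [
    {"fingers": 1,"tx": -0.02,"ty": 0,"tz": 0,"ax": 0,"ay": 0,"az": 0},
    {"fingers": 1,"tx": -0.06,"ty": 0,"tz": 0,"ax": 0,"ay": 0,"az": 0},
    {"fingers": 1,"tx": -0.11,"ty": 0,"tz": 0,"ax": 0,"ay": 0,"az": 0},
    {"fingers": 1,"tx": -0.15,"ty": 0,"tz": 0,"ax": 0,"ay": 0,"az": 0},
    {"fingers": 1,"tx": -0.19,"ty": 0,"tz": 0,"ax": 0,"ay": 0,"az": 0}
  ]
}}

```text
time_s: 7.4
tcp_pos: [0.5204, -0.3393, 0.1674]
ee_rot: [[0.0, -0.973, 0.231], [0.0, 0.231, 0.973], [-1.0, -0.0, 0.0]]
wrist_force: [0.4, -0.8, -1.3]
gripper_width: 0.667
```

Request:
{"method": "play_rows", "body": {
  "commands": [
    {"fingers": 1,"tx": -0.04,"ty": 0,"tz": 0,"ax": 0,"ay": 0,"az": 0},
    {"fingers": 1,"tx": -0.08,"ty": 0,"tz": 0,"ax": 0,"ay": 0,"az": 0},
    {"fingers": 1,"tx": -0.11,"ty": 0,"tz": 0,"ax": 0,"ay": 0,"az": 0},
    {"fingers": 1,"tx": -0.11,"ty": 0,"tz": 0,"ax": 0,"ay": 0,"az": 0}
  ]
}}

```text
time_s: 7.73
tcp_pos: [0.5227, -0.3407, 0.2547]
ee_rot: [[0.01, -0.973, 0.23], [-0.005, 0.23, 0.973], [-1.0, -0.011, -0.003]]
wrist_force: [1.0, -0.1, -0.5]
gripper_width: 0.677
```

Run:
```python
from h import *
for c in('scene','top'):
    p=viewer.capture(c);save(p,c+'2');s=r.sense()
    z=s['tcp_pos'][2]-.0148
    print(s['tcp_pos'],s['gripper_width'],s['wrist_force'],discfit(p,'lid_center',.03,(z-.0085,z+.0085),[.52,-.34]))
    if c=='scene':
        u,v=proj(p,[*s['tcp_pos'][:2],z]).astype(int);cv2.imwrite('pics/s2c.png',cv2.resize(p['image'][max(0,v-60):v+60,u-70:u+70,::-1],(700,600),interpolation=3))
```

```text
[ 0.52171372 -0.33982001  0.25151801] 0.675603802371946 [-0.34801032 -0.41678709 -1.88742101] (array([ 0.53008793, -0.34354018]), np.int64(768), 993.306504406035)
[ 0.52004223 -0.33888415  0.24740385] 0.6742095313259665 [-1.21908922  0.55386334 -1.16087368] (array([ 0.51730151, -0.34301588]), np.int64(38), 406.81573983607814)
```

View pics/s2c.png

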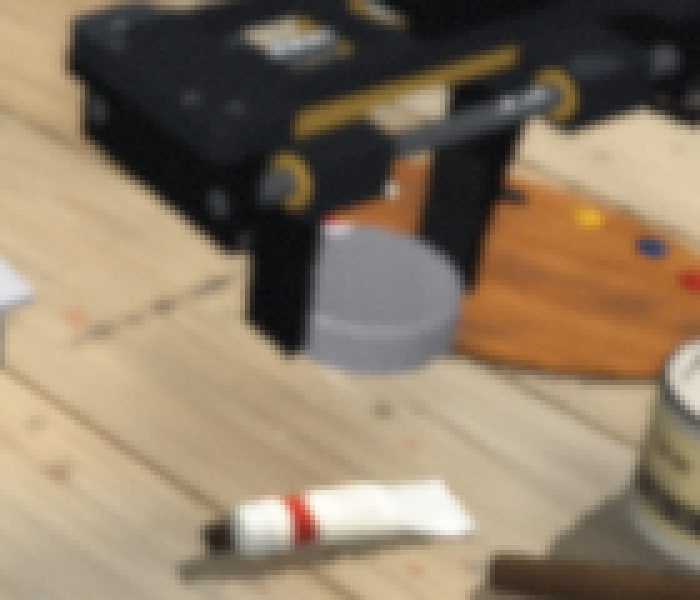

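The picture shows the lid held level between both fingers. Next I carry it to the tin.

Request:
{"method": "play_rows", "body": {
  "commands": [
    {"fingers": 1,"tx": 0,"ty": 0.003,"tz": 0.05,"ax": 0,"ay": 0,"az": 0},
    {"fingers": 1,"tx": 0,"ty": 0.006,"tz": 0.1,"ax": 0,"ay": 0,"az": 0},
    {"fingers": 1,"tx": 0,"ty": 0.009,"tz": 0.15,"ax": 0,"ay": 0,"az": 0},
    {"fingers": 1,"tx": 0,"ty": 0.012,"tz": 0.2,"ax": 0,"ay": 0,"az": 0},
    {"fingers": 1,"tx": 0,"ty": 0.014,"tz": 0.24,"ax": 0,"ay": 0,"az": 0}
  ]
}}

```text
time_s: 8.35
tcp_pos: [0.5512, -0.1595, 0.2464]
ee_rot: [[-0.004, -0.973, 0.23], [0.001, 0.23, 0.973], [-1.0, 0.004, -0.0]]
wrist_force: [-0.1, 1.8, -0.5]
gripper_width: 0.668
```

Request:
{"method": "play_rows", "body": {
  "commands": [
    {"fingers": 1,"tx": 0,"ty": 0.003,"tz": 0.05,"ax": 0,"ay": 0,"az": 0},
    {"fingers": 1,"tx": 0,"ty": 0.006,"tz": 0.1,"ax": 0,"ay": 0,"az": 0},
    {"fingers": 1,"tx": 0,"ty": 0.009,"tz": 0.15,"ax": 0,"ay": 0,"az": 0},
    {"fingers": 1,"tx": 0,"ty": 0.012,"tz": 0.2,"ax": 0,"ay": 0,"az": 0},
    {"fingers": 1,"tx": 0,"ty": 0.014,"tz": 0.24,"ax": 0,"ay": 0,"az": 0}
  ]
}}

```text
time_s: 8.77
tcp_pos: [0.5826, 0.0182, 0.2464]
ee_rot: [[-0.003, -0.973, 0.23], [-0.001, 0.23, 0.973], [-1.0, 0.003, -0.001]]
wrist_force: [0.3, -0.4, -0.7]
gripper_width: 0.67
```

Request:
{"method": "play_rows", "body": {
  "commands": [
    {"fingers": 1,"tx": 0,"ty": 0.003,"tz": 0.05,"ax": 0,"ay": 0,"az": 0},
    {"fingers": 1,"tx": 0,"ty": 0.006,"tz": 0.1,"ax": 0,"ay": 0,"az": 0},
    {"fingers": 1,"tx": 0,"ty": 0.009,"tz": 0.15,"ax": 0,"ay": 0,"az": 0},
    {"fingers": 1,"tx": 0,"ty": 0.012,"tz": 0.175,"ax": 0,"ay": 0,"az": 0},
    {"fingers": 1,"tx": 0,"ty": 0.012,"tz": 0.191,"ax": 0,"ay": 0,"az": 0}
  ]
}}

```text
time_s: 9.18
tcp_pos: [0.6068, 0.1597, 0.2458]
ee_rot: [[-0.004, -0.974, 0.228], [-0.001, 0.228, 0.974], [-1.0, 0.003, -0.002]]
wrist_force: [-0.0, -0.5, -0.2]
gripper_width: 0.672
```

Request:
{"method": "play_rows", "body": {
  "commands": [
    {"fingers": 1,"tx": 0,"ty": 0,"tz": 0,"ax": 0,"ay": 0,"az": 0},
    {"fingers": 1,"tx": 0,"ty": 0,"tz": 0,"ax": 0,"ay": 0,"az": 0},
    {"fingers": 1,"tx": 0,"ty": 0,"tz": 0,"ax": 0,"ay": 0,"az": 0}
  ]
}}

```text
time_s: 9.43
tcp_pos: [0.6072, 0.156, 0.2476]
ee_rot: [[-0.002, -0.973, 0.232], [-0.001, 0.232, 0.973], [-1.0, 0.001, -0.001]]
wrist_force: [0.2, -0.0, -1.1]
gripper_width: 0.669
```

Request:
{"method": "play_rows", "body": {
  "commands": [
    {"fingers": 1,"tx": 0.03,"ty": 0,"tz": 0,"ax": 0,"ay": 0,"az": 0},
    {"fingers": 1,"tx": 0.06,"ty": 0,"tz": 0,"ax": 0,"ay": 0,"az": 0},
    {"fingers": 1,"tx": 0.09,"ty": 0,"tz": 0,"ax": 0,"ay": 0,"az": 0},
    {"fingers": 1,"tx": 0.103,"ty": 0,"tz": 0,"ax": 0,"ay": 0,"az": 0},
    {"fingers": 1,"tx": 0.103,"ty": 0,"tz": 0,"ax": 0,"ay": 0,"az": 0}
  ]
}}

```text
time_s: 9.85
tcp_pos: [0.606, 0.1552, 0.1683]
ee_rot: [[-0.006, -0.973, 0.233], [-0.002, 0.233, 0.973], [-1.0, 0.005, -0.004]]
wrist_force: [-0.5, 0.1, -1.4]
gripper_width: 0.671
```

Request:
{"method": "play_rows", "body": {
  "commands": [
    {"fingers": 1,"tx": 0,"ty": 0,"tz": 0,"ax": 0,"ay": 0,"az": 0},
    {"fingers": 1,"tx": 0,"ty": 0,"tz": 0,"ax": 0,"ay": 0,"az": 0},
    {"fingers": 1,"tx": 0,"ty": 0,"tz": 0,"ax": 0,"ay": 0,"az": 0}
  ]
}}

```text
time_s: 10.1
tcp_pos: [0.6085, 0.1573, 0.1729]
ee_rot: [[0.003, -0.973, 0.231], [0.001, 0.231, 0.973], [-1.0, -0.003, 0.002]]
wrist_force: [-0.5, 0.3, -1.2]
gripper_width: 0.673
```

Run:
```python
from h import *
out=[]
for c in('scene','top'):
    p=viewer.capture(c);save(p,c+'3');s=r.sense();print(s['tcp_pos'])
    u,v=np.round(proj(p,[.607,.157,.135])).astype(int);print(c,u,v)
    out.append(cv2.resize(p['image'][v-35:v+40,u-25:u+25,::-1],(400,600),interpolation=3))
cv2.imwrite('pics/c3.png',np.hstack(out))
```

```text
[0.60832361 0.15739728 0.17273362]
scene 254 178
[0.60813809 0.15743792 0.17248615]
top 231 189
```

View pics/c3.png

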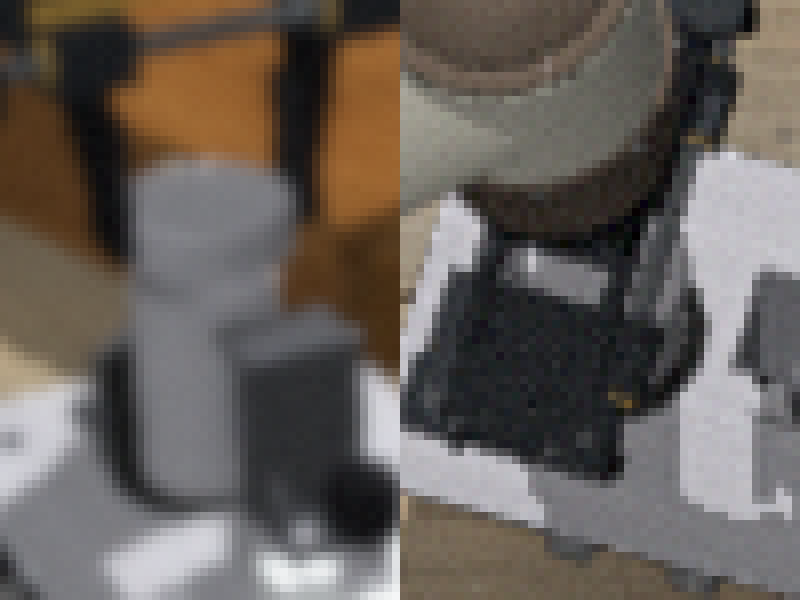

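Run:
```python
from h import *
a=np.linspace(0,2*np.pi,73)
tiles=[]
P={c:viewer.capture(c) for c in('scene','top')}
def tile(img,p,cyls):
    u,v=np.round(proj(p,[.607,.157,.125])).astype(int);k=10
    t=cv2.resize(cv2.imread(img)[v-22:v+28,u-20:u+20],(400,500),interpolation=cv2.INTER_CUBIC)
    for x,y,z,rad,col in cyls:
        q=np.array([(proj(p,(x+rad*np.cos(w),y+rad*np.sin(w),z))-[u-20,v-22]+.5)*k-.5 for w in a])
        cv2.polylines(t,[np.round(q).astype(np.int32)],True,col,1)
    return t
tin=[(.607,.157,.135,.0255,(0,0,255)),(.607,.157,.06,.0255,(0,0,255))]
x,y=.6083,.1574;zc=.1727-.0148
lid=[(x,y,zc+.0085,.03,(0,255,0)),(x,y,zc-.0085,.03,(0,255,0))]
o=[tile('pics/scene0.png',P['scene'],tin),tile('pics/scene3.png',P['scene'],lid+tin[1:])]
cv2.imwrite('pics/o4.png',np.hstack(o))
cv2.imwrite('pics/o5.png',tile('pics/top0.png',P['top'],tin))
```

```text
(no output)
```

View pics/o4.png

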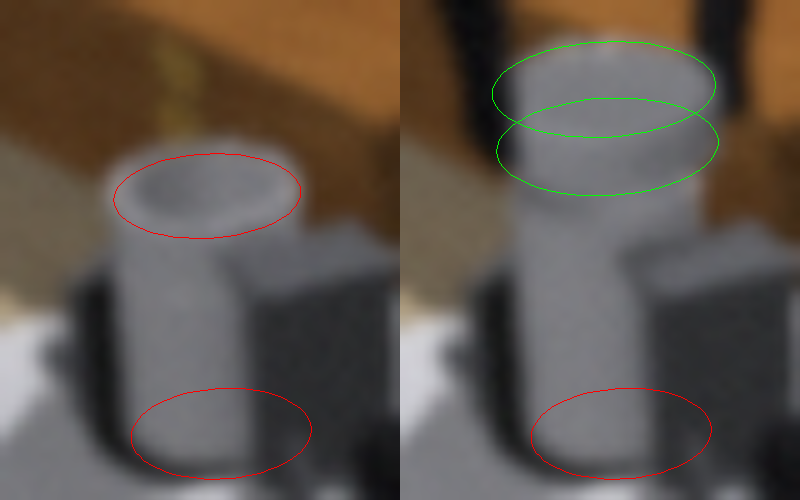

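View pics/o5.png

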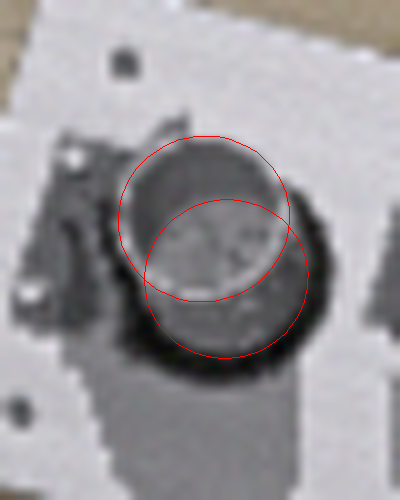

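Scene tile: the tin rim sits about 3 px left and 10 px above the model, and the lid is about 4 px above its own. In the top tile the rim matches. The correction is about 1–2 mm, so I'll lower with the force watched.

Request:
{"method": "play_rows", "body": {
  "commands": [
    {"fingers": 1,"tx": 0.004,"ty": 0.002,"tz": 0.0008,"ax": 0,"ay": 0,"az": 0},
    {"fingers": 1,"tx": 0.008,"ty": 0.002,"tz": 0.0008,"ax": 0,"ay": 0,"az": 0},
    {"fingers": 1,"tx": 0.012,"ty": 0.002,"tz": 0.0008,"ax": 0,"ay": 0,"az": 0},
    {"fingers": 1,"tx": 0.016,"ty": 0.002,"tz": 0.0008,"ax": 0,"ay": 0,"az": 0},
    {"fingers": 1,"tx": 0.016,"ty": 0.002,"tz": 0.0008,"ax": 0,"ay": 0,"az": 0}
  ]
}}

```text
time_s: 10.72
tcp_pos: [0.6061, 0.1581, 0.1585]
ee_rot: [[-0.001, -0.973, 0.231], [-0.001, 0.231, 0.973], [-1.0, 0.0, -0.001]]
wrist_force: [0.5, 0.9, 0.3]
gripper_width: 0.672
```

Request:
{"method": "play_rows", "body": {
  "commands": [
    {"fingers": 1,"tx": 0,"ty": 0,"tz": 0,"ax": 0,"ay": 0,"az": 0},
    {"fingers": 1,"tx": 0,"ty": 0,"tz": 0,"ax": 0,"ay": 0,"az": 0},
    {"fingers": 1,"tx": 0,"ty": 0,"tz": 0,"ax": 0,"ay": 0,"az": 0}
  ]
}}

```text
time_s: 10.97
tcp_pos: [0.6062, 0.1582, 0.159]
ee_rot: [[-0.0, -0.973, 0.231], [-0.0, 0.231, 0.973], [-1.0, 0.0, -0.0]]
wrist_force: [0.6, -0.1, -0.4]
gripper_width: 0.672
```

Request:
{"method": "play_rows", "body": {
  "commands": [
    {"fingers": 1,"tx": 0.001,"ty": 0,"tz": 0,"ax": 0,"ay": 0,"az": 0},
    {"fingers": 1,"tx": 0.002,"ty": 0,"tz": 0,"ax": 0,"ay": 0,"az": 0},
    {"fingers": 1,"tx": 0.003,"ty": 0,"tz": 0,"ax": 0,"ay": 0,"az": 0},
    {"fingers": 1,"tx": 0.004,"ty": 0,"tz": 0,"ax": 0,"ay": 0,"az": 0},
    {"fingers": 1,"tx": 0.004,"ty": 0,"tz": 0,"ax": 0,"ay": 0,"az": 0}
  ]
}}

```text
time_s: 11.38
tcp_pos: [0.607, 0.1583, 0.1577]
ee_rot: [[0.003, -0.973, 0.23], [0.001, 0.23, 0.973], [-1.0, -0.002, 0.001]]
wrist_force: [-1.6, 0.3, 6.0]
gripper_width: 0.669
```

Run:
```python
from h import *
M=[];F=[]
for i in range(8):
    viewer.capture('scene');s=r.sense();M.append(s['moment']);F.append(s['wrist_force'])
print(np.round(M,3),np.round(F,2));print(np.mean(M,0),np.mean(F,0),s['tcp_pos'])
```

```text
[[ 0.032  0.245  0.033]
 [ 0.055  0.246 -0.012]
 [ 0.08   0.263 -0.035]
 [ 0.069  0.269  0.008]
 [ 0.067  0.293 -0.046]
 [ 0.043  0.311 -0.004]
 [ 0.082  0.269  0.027]
 [ 0.087  0.319 -0.025]] [[-1.66 -1.3   3.98]
 [-1.06  0.32  5.64]
 [-2.1   0.4   5.53]
 [-0.67 -0.74  6.16]
 [-1.76 -0.38  6.54]
 [-0.85 -0.75  5.28]
 [-2.26  0.18  5.21]
 [-1.83 -0.03  5.58]]
[ 0.06435451  0.27672271 -0.0067604 ] [-1.52485718 -0.28762572  5.48977048] [0.60697436 0.15831585 0.15769843]
```

Request:
{"method": "play_rows", "body": {
  "commands": [
    {"fingers": 1,"tx": 0,"ty": 0.0005,"tz": 0.0007,"ax": 0,"ay": 0,"az": 0},
    {"fingers": 1,"tx": 0,"ty": 0.001,"tz": 0.0014,"ax": 0,"ay": 0,"az": 0},
    {"fingers": 1,"tx": 0,"ty": 0.0016,"tz": 0.002,"ax": 0,"ay": 0,"az": 0},
    {"fingers": 1,"tx": 0,"ty": 0.0016,"tz": 0.002,"ax": 0,"ay": 0,"az": 0}
  ]
}}

```text
time_s: 12.12
tcp_pos: [0.6068, 0.1598, 0.1579]
ee_rot: [[0.004, -0.973, 0.23], [0.0, 0.23, 0.973], [-1.0, -0.004, 0.001]]
wrist_force: [0.7, -1.9, 6.3]
gripper_width: 0.67
```

```bash
cat > fm.py <<'E'
from h import *
M=[];F=[];T=[]
for i in range(4):
    viewer.capture('scene');s=r.sense();M.append(s['moment']);F.append(s['wrist_force']);T.append(s['tcp_pos'])
print(np.round(np.mean(M,0),3),np.round(np.mean(F,0),2),np.round(np.mean(T,0),4),round(s['gripper_width'],3),s['time_s'])
E
python3 fm.py
```

```text
[-0.484 -0.411 -0.051] [ 0.86 -2.16  5.53] [0.6068 0.1597 0.1578] 0.672 12.3167
```

Request:
{"method": "play_rows", "body": {
  "commands": [
    {"fingers": 1,"tx": 0,"ty": -0.0007,"tz": 0,"ax": 0,"ay": 0,"az": 0},
    {"fingers": 1,"tx": 0,"ty": -0.0014,"tz": 0,"ax": 0,"ay": 0,"az": 0},
    {"fingers": 1,"tx": 0,"ty": -0.002,"tz": 0,"ax": 0,"ay": 0,"az": 0},
    {"fingers": 1,"tx": 0,"ty": -0.002,"tz": 0,"ax": 0,"ay": 0,"az": 0}
  ]
}}

```text
time_s: 12.65
tcp_pos: [0.6076, 0.1594, 0.1577]
ee_rot: [[0.002, -0.973, 0.23], [0.0, 0.23, 0.973], [-1.0, -0.002, 0.001]]
wrist_force: [-1.7, -0.2, 6.7]
gripper_width: 0.672
```

```bash
python3 fm.py
```

```text
[-0.196  0.144 -0.006] [-1.14 -1.56  6.35] [0.6076 0.1595 0.1577] 0.673 12.85
```

Request:
{"method": "play_rows", "body": {
  "commands": [
    {"fingers": 1,"tx": 0,"ty": -0.0003,"tz": 0.0007,"ax": 0,"ay": 0,"az": 0},
    {"fingers": 1,"tx": 0,"ty": -0.0006,"tz": 0.0014,"ax": 0,"ay": 0,"az": 0},
    {"fingers": 1,"tx": 0,"ty": -0.001,"tz": 0.002,"ax": 0,"ay": 0,"az": 0},
    {"fingers": 1,"tx": 0,"ty": -0.001,"tz": 0.002,"ax": 0,"ay": 0,"az": 0}
  ]
}}

```text
time_s: 13.18
tcp_pos: [0.6083, 0.1604, 0.1576]
ee_rot: [[0.001, -0.973, 0.23], [-0.0, 0.23, 0.973], [-1.0, -0.001, -0.0]]
wrist_force: [-1.3, -1.5, 7.7]
gripper_width: 0.672
```

```bash
python3 fm.py
```

```text
[-0.437  0.312 -0.007] [-1.5  -2.09  6.35] [0.6083 0.1604 0.1576] 0.674 13.3833
```

Request:
{"method": "play_rows", "body": {
  "commands": [
    {"fingers": 1,"tx": -0.008,"ty": 0,"tz": 0,"ax": 0,"ay": 0,"az": 0},
    {"fingers": 1,"tx": -0.012,"ty": 0,"tz": 0,"ax": 0,"ay": 0,"az": 0},
    {"fingers": 1,"tx": -0.012,"ty": 0,"tz": 0,"ax": 0,"ay": 0,"az": 0},
    {"fingers": 1,"tx": -0.012,"ty": 0,"tz": 0,"ax": 0,"ay": 0,"az": 0}
  ]
}}

```text
time_s: 13.72
tcp_pos: [0.6078, 0.1609, 0.1647]
ee_rot: [[-0.0, -0.973, 0.231], [0.0, 0.231, 0.973], [-1.0, 0.0, 0.0]]
wrist_force: [0.0, -0.2, -0.7]
gripper_width: 0.671
```

```bash
python3 fm.py
python3 - <<'E'
from h import *
a=np.linspace(0,2*np.pi,73)
p=viewer.capture('scene');save(p,'scene6');s=r.sense();x,y,z=s['tcp_pos'];zc=z-.0148
def tile(img,cyls):
    u,v=np.round(proj(p,[.607,.157,.125])).astype(int);k=10
    t=cv2.resize(img[v-22:v+28,u-20:u+20,::-1],(400,500),interpolation=cv2.INTER_CUBIC)
    for x,y,z,rad,col in cyls:
        q=np.array([(proj(p,(x+rad*np.cos(w),y+rad*np.sin(w),z))-[u-20,v-22]+.5)*k-.5 for w in a])
        cv2.polylines(t,[np.round(q).astype(np.int32)],True,col,1)
    return t
L=[(x,y,zc+.0085,.03,(0,255,0)),(x,y,zc-.0085,.03,(0,255,0)),(x,y,.135,.0255,(0,0,255)),(x,y,.06,.0255,(0,0,255))]
cv2.imwrite('pics/o6.png',np.hstack([tile(p['image'],[]),tile(p['image'],L)]))
o=cv2.cvtColor(cv2.imread('pics/scene3.png'),cv2.COLOR_BGR2GRAY).astype(np.float32);n=cv2.cvtColor(p['image'],cv2.COLOR_RGB2GRAY).astype(np.float32)
# tin body shift between scene3 and now, left edge band
for (r0,r1) in((186,196),(196,206)): print(cv2.phaseCorrelate(o[r0:r1,236:253].copy(),n[r0:r1,236:253].copy()))
E
```

```text
[ 0.112 -0.05  -0.005] [ 0.35  0.13 -0.79] [0.6077 0.1609 0.1645] 0.673 13.9167
((0.04652353487934313, -0.029956305764266666), 1.0113542763723267)
((-0.041016815419215646, 0.04271213761928916), 1.0016190663807922)
```

View pics/o6.png

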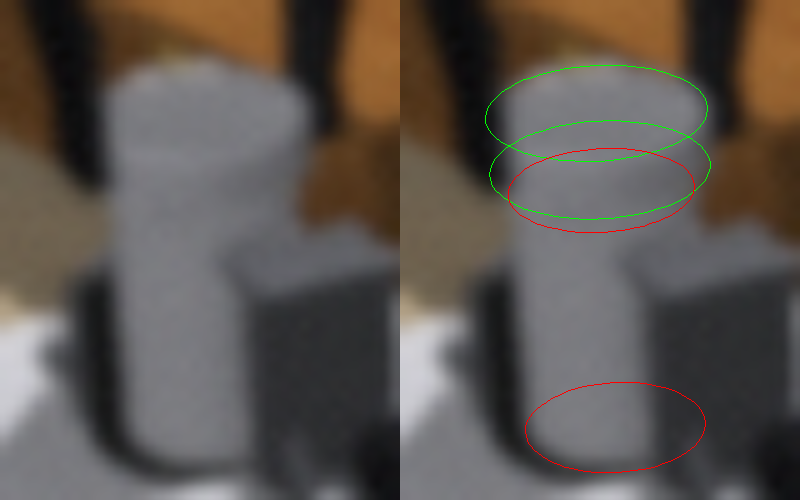

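The tin hasn't moved (phase shift is about 0). In the tile its edges (115–298) lie about 4 px right of the lid axis, and the moments also point to +x. I'll shift there and press again.

Request:
{"method": "play_rows", "body": {
  "commands": [
    {"fingers": 1,"tx": 0.002,"ty": -0.0021,"tz": -0.0003,"ax": 0,"ay": 0,"az": 0},
    {"fingers": 1,"tx": 0.004,"ty": -0.0021,"tz": -0.0003,"ax": 0,"ay": 0,"az": 0},
    {"fingers": 1,"tx": 0.006,"ty": -0.0021,"tz": -0.0003,"ax": 0,"ay": 0,"az": 0},
    {"fingers": 1,"tx": 0.006,"ty": -0.0021,"tz": -0.0003,"ax": 0,"ay": 0,"az": 0},
    {"fingers": 1,"tx": 0.006,"ty": -0.0021,"tz": -0.0003,"ax": 0,"ay": 0,"az": 0}
  ]
}}

```text
time_s: 14.38
tcp_pos: [0.6093, 0.1602, 0.1603]
ee_rot: [[-0.0, -0.973, 0.231], [-0.0, 0.231, 0.973], [-1.0, 0.0, -0.0]]
wrist_force: [-0.3, 0.2, -1.0]
gripper_width: 0.672
```

Request:
{"method": "play_rows", "body": {
  "commands": [
    {"fingers": 1,"tx": 0.0015,"ty": 0,"tz": 0,"ax": 0,"ay": 0,"az": 0},
    {"fingers": 1,"tx": 0.003,"ty": 0,"tz": 0,"ax": 0,"ay": 0,"az": 0},
    {"fingers": 1,"tx": 0.0045,"ty": 0,"tz": 0,"ax": 0,"ay": 0,"az": 0},
    {"fingers": 1,"tx": 0.006,"ty": 0,"tz": 0,"ax": 0,"ay": 0,"az": 0},
    {"fingers": 1,"tx": 0.006,"ty": 0,"tz": 0,"ax": 0,"ay": 0,"az": 0}
  ]
}}

```text
time_s: 14.8
tcp_pos: [0.6093, 0.1605, 0.1559]
ee_rot: [[0.0, -0.973, 0.231], [0.001, 0.231, 0.973], [-1.0, 0.0, 0.001]]
wrist_force: [-0.6, 1.9, 0.3]
gripper_width: 0.672
```

```bash
python3 fm.py
```

```text
[0.505 0.093 0.003] [-0.53  1.57 -0.  ] [0.6094 0.1606 0.1559] 0.673 15.0
```

Request:
{"method": "play_rows", "body": {
  "commands": [
    {"fingers": 1,"tx": 0.002,"ty": 0,"tz": 0.0008,"ax": 0,"ay": 0,"az": 0},
    {"fingers": 1,"tx": 0.004,"ty": 0,"tz": 0.0012,"ax": 0,"ay": 0,"az": 0},
    {"fingers": 1,"tx": 0.006,"ty": 0,"tz": 0.0012,"ax": 0,"ay": 0,"az": 0},
    {"fingers": 1,"tx": 0.008,"ty": 0,"tz": 0.0012,"ax": 0,"ay": 0,"az": 0},
    {"fingers": 1,"tx": 0.008,"ty": 0,"tz": 0.0012,"ax": 0,"ay": 0,"az": 0}
  ]
}}

```text
time_s: 15.42
tcp_pos: [0.6094, 0.161, 0.1495]
ee_rot: [[-0.001, -0.973, 0.231], [-0.0, 0.231, 0.973], [-1.0, 0.001, -0.0]]
wrist_force: [-0.6, -0.3, -1.0]
gripper_width: 0.674
```

```bash
python3 fm.py
```

```text
[0.215 0.113 0.022] [-1.02  0.51 -1.1 ] [0.6095 0.161  0.1497] 0.669 15.6167
```

Request:
{"method": "play_rows", "body": {
  "commands": [
    {"fingers": 1,"tx": 0.002,"ty": 0.0006,"tz": 0.0003,"ax": 0,"ay": 0,"az": 0},
    {"fingers": 1,"tx": 0.004,"ty": 0.0006,"tz": 0.0003,"ax": 0,"ay": 0,"az": 0},
    {"fingers": 1,"tx": 0.006,"ty": 0.0006,"tz": 0.0003,"ax": 0,"ay": 0,"az": 0},
    {"fingers": 1,"tx": 0.0075,"ty": 0.0006,"tz": 0.0003,"ax": 0,"ay": 0,"az": 0},
    {"fingers": 1,"tx": 0.0075,"ty": 0.0006,"tz": 0.0003,"ax": 0,"ay": 0,"az": 0}
  ]
}}

```text
time_s: 16.03
tcp_pos: [0.6094, 0.1614, 0.1444]
ee_rot: [[0.0, -0.973, 0.231], [-0.0, 0.231, 0.973], [-1.0, -0.0, -0.0]]
wrist_force: [-0.4, -0.6, -1.2]
gripper_width: 0.67
```

```bash
python3 fm.py
```

```text
[ 0.047 -0.083 -0.01 ] [ 0.13 -0.03 -0.24] [0.6093 0.1614 0.1445] 0.671 16.2333
```

Free and nearly at depth; a little further until contact, then release.

Request:
{"method": "play_rows", "body": {
  "commands": [
    {"fingers": 1,"tx": 0.001,"ty": 0,"tz": 0,"ax": 0,"ay": 0,"az": 0},
    {"fingers": 1,"tx": 0.002,"ty": 0,"tz": 0,"ax": 0,"ay": 0,"az": 0},
    {"fingers": 1,"tx": 0.002,"ty": 0,"tz": 0,"ax": 0,"ay": 0,"az": 0}
  ]
}}

```text
time_s: 16.48
tcp_pos: [0.6094, 0.1615, 0.1443]
ee_rot: [[0.001, -0.973, 0.23], [-0.0, 0.23, 0.973], [-1.0, -0.001, 0.0]]
wrist_force: [-2.1, -0.5, 5.4]
gripper_width: 0.667
```

```bash
python3 fm.py
```

```text
[ 0.014  0.641 -0.025] [-2.2   0.25  5.12] [0.6094 0.1614 0.1443] 0.668 16.6833
```

Request:
{"method": "play_rows", "body": {
  "commands": [
    {"fingers": -1,"tx": 0,"ty": 0,"tz": 0,"ax": 0,"ay": 0,"az": 0},
    {"fingers": -1,"tx": 0,"ty": 0,"tz": 0,"ax": 0,"ay": 0,"az": 0},
    {"fingers": -1,"tx": 0,"ty": 0,"tz": 0,"ax": 0,"ay": 0,"az": 0},
    {"fingers": -1,"tx": 0,"ty": 0,"tz": 0,"ax": 0,"ay": 0,"az": 0},
    {"fingers": -1,"tx": 0,"ty": 0,"tz": 0,"ax": 0,"ay": 0,"az": 0}
  ]
}}

```text
time_s: 17.1
tcp_pos: [0.6092, 0.1614, 0.1425]
ee_rot: [[-0.0, -0.973, 0.231], [-0.0, 0.231, 0.973], [-1.0, 0.0, -0.0]]
wrist_force: [1.0, 0.1, 0.6]
gripper_width: 0.954
```

Request:
{"method": "play_rows", "body": {
  "commands": [
    {"fingers": -1,"tx": -0.01,"ty": 0,"tz": 0,"ax": 0,"ay": 0,"az": 0},
    {"fingers": -1,"tx": -0.03,"ty": 0,"tz": 0,"ax": 0,"ay": 0,"az": 0},
    {"fingers": -1,"tx": -0.06,"ty": 0,"tz": 0,"ax": 0,"ay": 0,"az": 0},
    {"fingers": -1,"tx": -0.08,"ty": 0,"tz": 0,"ax": 0,"ay": 0,"az": 0},
    {"fingers": -1,"tx": -0.08,"ty": 0,"tz": 0,"ax": 0,"ay": 0,"az": 0}
  ]
}}

```text
time_s: 17.52
tcp_pos: [0.6114, 0.1621, 0.2076]
ee_rot: [[0.008, -0.973, 0.23], [0.003, 0.23, 0.973], [-1.0, -0.007, 0.004]]
wrist_force: [0.3, 0.3, 0.7]
gripper_width: 0.999
```

Request:
{"method": "play_rows", "body": {
  "commands": [
    {"fingers": -1,"tx": 0,"ty": 0,"tz": -0.05,"ax": 0,"ay": 0,"az": 0},
    {"fingers": -1,"tx": 0,"ty": 0,"tz": -0.1,"ax": 0,"ay": 0,"az": 0},
    {"fingers": -1,"tx": 0,"ty": 0,"tz": -0.14,"ax": 0,"ay": 0,"az": 0},
    {"fingers": -1,"tx": 0,"ty": 0,"tz": -0.17,"ax": 0,"ay": 0,"az": 0},
    {"fingers": -1,"tx": 0,"ty": 0,"tz": -0.17,"ax": 0,"ay": 0,"az": 0}
  ]
}}

```text
time_s: 17.93
tcp_pos: [0.5782, 0.034, 0.2028]
ee_rot: [[-0.002, -0.972, 0.235], [-0.0, 0.235, 0.972], [-1.0, 0.002, -0.001]]
wrist_force: [-0.8, -0.0, -0.0]
gripper_width: 0.999
```

```bash
python3 fm.py
python3 - <<'E'
from h import *
p=viewer.capture('scene');save(p,'scene7')
cv2.imwrite('pics/c7.png',cv2.resize(p['image'][150:225,225:300,::-1],(600,600),interpolation=cv2.INTER_CUBIC))
E
```

```text
[ 0.123 -0.107  0.005] [0.27 0.89 0.42] [0.5797 0.0369 0.2029] 1.001 18.1333
```

View pics/c7.png

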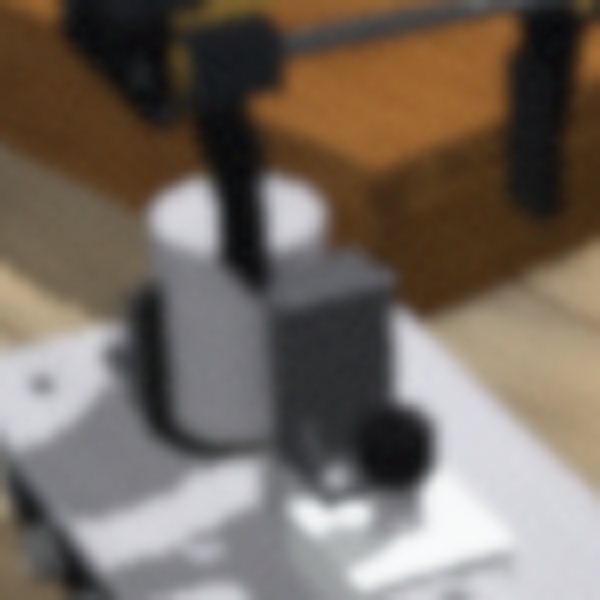

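The lid sits level on the tin and the jaw is untouched. I lower onto the knob.

Request:
{"method": "play_rows", "body": {
  "commands": [
    {"fingers": -1,"tx": 0.03,"ty": 0,"tz": 0,"ax": 0,"ay": 0,"az": 0},
    {"fingers": -1,"tx": 0.06,"ty": 0,"tz": 0,"ax": 0,"ay": 0,"az": 0},
    {"fingers": -0.5,"tx": 0.09,"ty": 0,"tz": 0,"ax": 0,"ay": 0,"az": 0},
    {"fingers": -0.3,"tx": 0.11,"ty": 0,"tz": 0,"ax": 0,"ay": 0,"az": 0},
    {"fingers": -0.2,"tx": 0.12,"ty": 0,"tz": 0,"ax": 0,"ay": 0,"az": 0}
  ]
}}

```text
time_s: 18.6
tcp_pos: [0.5787, 0.0382, 0.1102]
ee_rot: [[-0.004, -0.973, 0.23], [-0.001, 0.23, 0.973], [-1.0, 0.004, -0.002]]
wrist_force: [-0.2, -0.2, 0.3]
gripper_width: 0.854
```

Request:
{"method": "play_rows", "body": {
  "commands": [
    {"fingers": -0.2,"tx": 0,"ty": 0,"tz": 0,"ax": 0,"ay": 0,"az": 0},
    {"fingers": -0.2,"tx": 0,"ty": 0,"tz": 0,"ax": 0,"ay": 0,"az": 0},
    {"fingers": -0.2,"tx": 0,"ty": 0,"tz": 0,"ax": 0,"ay": 0,"az": 0}
  ]
}}

```text
time_s: 18.85
tcp_pos: [0.5808, 0.038, 0.1141]
ee_rot: [[0.002, -0.973, 0.23], [0.0, 0.23, 0.973], [-1.0, -0.002, 0.001]]
wrist_force: [0.0, -0.4, -0.7]
gripper_width: 0.647
```

```bash
python3 fm.py
```

```text
[ 0.073 -0.067 -0.022] [ 0.1  -0.27 -0.46] [0.5806 0.0377 0.1141] 0.605 19.05
```

Request:
{"method": "play_rows", "body": {
  "commands": [
    {"fingers": 1,"tx": 0,"ty": 0,"tz": 0,"ax": 0,"ay": 0,"az": 0},
    {"fingers": 1,"tx": 0,"ty": 0,"tz": 0,"ax": 0,"ay": 0,"az": 0},
    {"fingers": 1,"tx": 0,"ty": 0,"tz": 0,"ax": 0,"ay": 0,"az": 0},
    {"fingers": 1,"tx": 0,"ty": 0,"tz": 0,"ax": 0,"ay": 0,"az": 0},
    {"fingers": 1,"tx": 0,"ty": 0,"tz": 0,"ax": 0,"ay": 0,"az": 0}
  ]
}}

```text
time_s: 19.47
tcp_pos: [0.5798, 0.0374, 0.1129]
ee_rot: [[0.0, -0.973, 0.231], [-0.0, 0.231, 0.973], [-1.0, -0.0, 0.0]]
wrist_force: [-0.7, 0.1, -1.0]
gripper_width: 0.307
```

Request:
{"method": "play_rows", "body": {
  "commands": [
    {"fingers": 1,"tx": 0,"ty": 0,"tz": 0,"ax": 0,"ay": 0,"az": 0},
    {"fingers": 1,"tx": 0,"ty": 0,"tz": 0,"ax": 0,"ay": 0,"az": 0},
    {"fingers": 1,"tx": 0,"ty": 0,"tz": 0,"ax": 0,"ay": 0,"az": 0}
  ]
}}

```text
time_s: 19.72
tcp_pos: [0.5793, 0.0374, 0.1129]
ee_rot: [[-0.001, -0.973, 0.231], [-0.0, 0.231, 0.973], [-1.0, 0.001, -0.0]]
wrist_force: [-2.2, 0.5, 2.1]
gripper_width: 0.256
```

```bash
python3 fm.py
```

```text
[ 0.352  0.745 -0.03 ] [-2.93  0.94  2.22] [0.5794 0.0374 0.1129] 0.257 19.9167
```

Request:
{"method": "play_rows", "body": {
  "commands": [
    {"fingers": 1,"tx": -0.004,"ty": 0.0006,"tz": 0,"ax": 0,"ay": 0,"az": 0},
    {"fingers": 1,"tx": -0.008,"ty": 0.0006,"tz": 0,"ax": 0,"ay": 0,"az": 0},
    {"fingers": 1,"tx": -0.012,"ty": 0.0006,"tz": 0,"ax": 0,"ay": 0,"az": 0},
    {"fingers": 1,"tx": -0.0155,"ty": 0.0006,"tz": 0,"ax": 0,"ay": 0,"az": 0},
    {"fingers": 1,"tx": -0.0155,"ty": 0.0006,"tz": 0,"ax": 0,"ay": 0,"az": 0}
  ]
}}

```text
time_s: 20.33
tcp_pos: [0.5792, 0.0375, 0.1243]
ee_rot: [[-0.001, -0.973, 0.231], [0.0, 0.231, 0.973], [-1.0, 0.001, -0.0]]
wrist_force: [0.1, 0.4, -7.4]
gripper_width: 0.264
```

```bash
python3 fm.py
```

```text
[ 0.145 -0.265 -0.026] [ 0.55  0.17 -6.59] [0.5792 0.0375 0.1241] 0.253 20.5333
```

Request:
{"method": "play_rows", "body": {
  "commands": [
    {"fingers": 1,"tx": 0,"ty": 0,"tz": 0.009,"ax": 0,"ay": 0,"az": 0},
    {"fingers": 1,"tx": 0,"ty": 0,"tz": 0.018,"ax": 0,"ay": 0,"az": 0},
    {"fingers": 1,"tx": 0,"ty": 0,"tz": 0.027,"ax": 0,"ay": 0,"az": 0},
    {"fingers": 1,"tx": 0,"ty": 0,"tz": 0.036,"ax": 0,"ay": 0,"az": 0},
    {"fingers": 1,"tx": 0,"ty": 0,"tz": 0.04,"ax": 0,"ay": 0,"az": 0}
  ]
}}

```text
time_s: 20.95
tcp_pos: [0.5863, 0.0678, 0.1243]
ee_rot: [[-0.001, -0.973, 0.23], [-0.0, 0.23, 0.973], [-1.0, 0.001, -0.0]]
wrist_force: [0.4, -1.3, -6.5]
gripper_width: 0.259
```

```bash
python3 fm.py
```

```text
[ 0.419  0.055 -0.001] [-0.61  1.31 -6.43] [0.5863 0.0678 0.1243] 0.258 21.15
```

Request:
{"method": "play_rows", "body": {
  "commands": [
    {"fingers": 1,"tx": 0,"ty": 0,"tz": 0.003,"ax": 0,"ay": 0,"az": 0},
    {"fingers": 1,"tx": 0,"ty": 0,"tz": 0.006,"ax": 0,"ay": 0,"az": 0},
    {"fingers": 1,"tx": 0,"ty": 0,"tz": 0.009,"ax": 0,"ay": 0,"az": 0},
    {"fingers": 1,"tx": 0,"ty": 0,"tz": 0.0118,"ax": 0,"ay": 0,"az": 0},
    {"fingers": 1,"tx": 0,"ty": 0,"tz": 0.0118,"ax": 0,"ay": 0,"az": 0}
  ]
}}

```text
time_s: 21.57
tcp_pos: [0.5879, 0.0748, 0.1243]
ee_rot: [[-0.002, -0.973, 0.231], [-0.001, 0.231, 0.973], [-1.0, 0.001, -0.001]]
wrist_force: [-1.0, -3.9, -6.9]
gripper_width: 0.258
```

```bash
python3 fm.py
```

```text
[-1.127  0.323 -0.002] [-1.41 -4.08 -7.03] [0.5879 0.0748 0.1243] 0.259 21.7667
```

Request:
{"method": "play_rows", "body": {
  "commands": [
    {"fingers": 1,"tx": 0,"ty": 0,"tz": 0.0014,"ax": 0,"ay": 0,"az": 0},
    {"fingers": 1,"tx": 0,"ty": 0,"tz": 0.0028,"ax": 0,"ay": 0,"az": 0},
    {"fingers": 1,"tx": 0,"ty": 0,"tz": 0.0028,"ax": 0,"ay": 0,"az": 0}
  ]
}}

```text
time_s: 22.02
tcp_pos: [0.5883, 0.0767, 0.1244]
ee_rot: [[-0.001, -0.973, 0.231], [-0.001, 0.231, 0.973], [-1.0, 0.001, -0.001]]
wrist_force: [-1.6, -4.5, -6.0]
gripper_width: 0.264
```

```bash
python3 fm.py
```

```text
[-1.425  0.313 -0.026] [-1.62 -5.08 -6.53] [0.5883 0.0767 0.1244] 0.261 22.2167
```

At 40.3 mm. I lower the pin.

Request:
{"method": "play_rows", "body": {
  "commands": [
    {"fingers": 1,"tx": 0.003,"ty": 0,"tz": 0,"ax": 0,"ay": 0,"az": 0},
    {"fingers": 1,"tx": 0.006,"ty": 0,"tz": 0,"ax": 0,"ay": 0,"az": 0},
    {"fingers": 1,"tx": 0.009,"ty": 0,"tz": 0,"ax": 0,"ay": 0,"az": 0},
    {"fingers": 1,"tx": 0.009,"ty": 0,"tz": 0,"ax": 0,"ay": 0,"az": 0}
  ]
}}

```text
time_s: 22.55
tcp_pos: [0.5884, 0.0766, 0.1176]
ee_rot: [[-0.001, -0.973, 0.231], [-0.001, 0.231, 0.973], [-1.0, 0.001, -0.002]]
wrist_force: [-1.7, -5.1, -5.4]
gripper_width: 0.261
```

```bash
python3 fm.py
```

```text
[-1.384  0.563  0.003] [-2.19 -5.07 -4.71] [0.5884 0.0766 0.1179] 0.259 22.75
```

Request:
{"method": "play_rows", "body": {
  "commands": [
    {"fingers": 1,"tx": 0.003,"ty": 0,"tz": 0,"ax": 0,"ay": 0,"az": 0},
    {"fingers": 1,"tx": 0.006,"ty": 0,"tz": 0,"ax": 0,"ay": 0,"az": 0},
    {"fingers": 1,"tx": 0.0075,"ty": 0,"tz": 0,"ax": 0,"ay": 0,"az": 0},
    {"fingers": 1,"tx": 0.0075,"ty": 0,"tz": 0,"ax": 0,"ay": 0,"az": 0},
    {"fingers": 1,"tx": 0.0075,"ty": 0,"tz": 0,"ax": 0,"ay": 0,"az": 0}
  ]
}}

```text
time_s: 23.17
tcp_pos: [0.5884, 0.0766, 0.113]
ee_rot: [[-0.001, -0.973, 0.231], [-0.001, 0.231, 0.973], [-1.0, 0.001, -0.001]]
wrist_force: [-3.7, -5.3, -2.4]
gripper_width: 0.258
```

```bash
python3 fm.py
```

```text
[-1.397  0.893  0.01 ] [-3.07 -4.77 -2.14] [0.5884 0.0766 0.1131] 0.259 23.3667
```

Request:
{"method": "play_rows", "body": {
  "commands": [
    {"fingers": 1,"tx": 0.0014,"ty": 0,"tz": 0,"ax": 0,"ay": 0,"az": 0},
    {"fingers": 1,"tx": 0.0014,"ty": 0,"tz": 0,"ax": 0,"ay": 0,"az": 0},
    {"fingers": 1,"tx": 0.0014,"ty": 0,"tz": 0,"ax": 0,"ay": 0,"az": 0}
  ]
}}

```text
time_s: 23.62
tcp_pos: [0.5885, 0.0766, 0.113]
ee_rot: [[-0.001, -0.973, 0.23], [-0.001, 0.23, 0.973], [-1.0, 0.0, -0.001]]
wrist_force: [-6.3, -3.7, 1.7]
gripper_width: 0.257
```

```bash
python3 fm.py
python3 - <<'E'
from h import *
p=viewer.capture('scene')
cv2.imwrite('pics/c8.png',cv2.resize(p['image'][150:225,225:300,::-1],(600,600),interpolation=cv2.INTER_CUBIC))
E
```

```text
[-1.375  1.404 -0.025] [-4.71 -5.5   2.16] [0.5885 0.0766 0.113 ] 0.254 23.8167
```

View pics/c8.png

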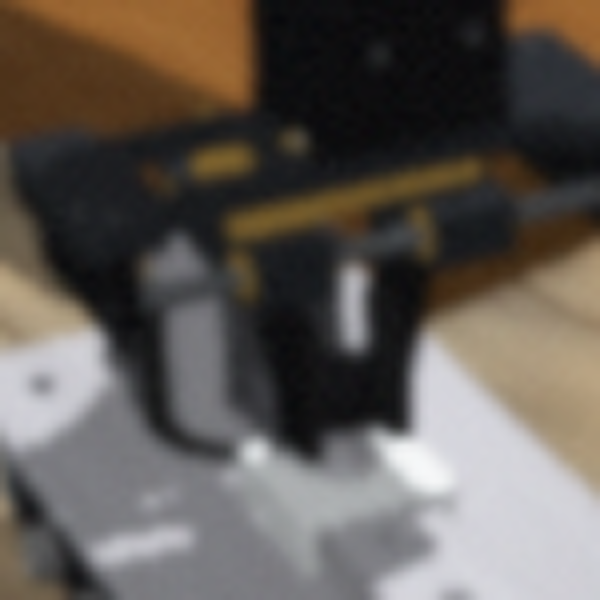

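The picture shows the tin upright with the lid on. The jaw has moved up against it and the fingers are on the knob. The force rose from -2 to +2 N with z unchanged, so the pin is on its stop. I'm handing in.

```bash
python3 -c "
from station import job;print(job.finish_job())"
```

```text
the job is handed in; nothing more can be done
None
```

The job is handed in at about 24 s: the small lid is on the tin, and the jaw is one hole closer with the pin home. The knob is still gripped. The hand-in gives no verdict, so this rests on my own checks.

- **Lid:** My first position for the tin was about 5 mm off, so the lid first landed on the rim with about 6 N. I corrected it from the forces and one picture, which showed the tin had not moved. The lid then went fully down: the gripper met firm contact at the expected height (0.1443 m). After I let go, the picture showed it level.
- **Jaw:** I lifted the plunger about 11 mm, and the spring pulled with about 6.6 N, as expected. The jaw then slid about 40.3 mm by the arm's reading, with about 5 N back from the pad.
- **Pin:** It dropped to the knob's starting height (0.1130 m now, 0.1129 m before). Pressing further only raised the force from -2 to +2 N with no movement, so it is on its stop.
- **Last picture:** The tin is upright, but the gripper partly hides the lid and lip. I could not see the lid's centring or the lip's gap at the end. I never moved near the wide lid, and passed only above the paint tubes. I did not measure either again.

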